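Take the round bell off the display hook

ROBOT

A 6-joint arm with a two-finger parallel gripper is mounted at the origin on the work surface. World frame = base frame: x ahead of the robot, y to its left, z up, the work surface at z = 0. Lengths are in m, angles in degrees, forces in N, time in s.
With the tool pointing down it reaches from about 0.3 to 0.775 m from the base axis. Payload 14.6 kg.
Tool frame: the origin (TCP) lies where the fingers leave the gripper's body, on its centre line; the fingertips stand 97 mm ahead of it and the grasp point (between the pads) lies 78 mm ahead of it; z points along the fingers, y is the line along which they close (so a half turn about z gives the same grasp; the last joint's range is limited). The gripper opens to 94 mm and grips with 3 to 60 N. Pads are 16 mm wide; open, the fingers measure 119 mm over their backs; the gripper's body (75 mm by 177 mm) begins 78 mm behind the grasp point.
Start: joints at [59.267, 17.183, 87.147, -0, 75.671, -3.816], TCP at [0.249, 0.49, 0.303] pointing down, gripper open.
Joint ranges: [-173.82, 173.82], [-45.26, 126.66], [13.44, 144.39], [-59.66, 239.66], [0, 175.72], [-146.38, 146.38]. Speed limits (degrees/s): [127.2, 127.2, 147.25, 180, 180, 180].

INTERFACE

Orientations are given as [roll, pitch, yaw] about the fixed x, y, z axes, in that order (R = Rz(yaw) Ry(pitch) Rx(roll)).
In Python, from cell import r, read_camera, ticket, spotter gives the robot as it stands.
- The arm moves only by the tool apply_moves, never from a script. Its argument "moves" is a list of rows, each a list of 4 numbers: the shift along the tool's x, y, z in units of 30 mm (1.0 is 30 mm), then the turn about the tool's z in units of 10 degrees (1.0 is 10 degrees). A call has 1 to 10 rows; each row is the pose to reach, as a shift and turn from the pose commanded when the call began, along the tool's axes at that moment; what a row does not reach only later rows make up. A row lasts 1/8 s, in which the tool goes at most 62.5 mm and 10.7 degrees, less where a joint would pass 70% of its speed; a pose out of reach is approached as far as the arm can. A call with a gripper value outside its range is refused whole. "grip" is the opening, from -1 (shut) to 1 (fully open), set as the call begins (left out, the last holds). The fingers move at their own pace and stop on an object; "grip_force" is the grip in N (left out, the last holds). Time passes only in rows, so rows that repeat a pose let the fingers close. It gives the time, the measured TCP pose, the force, the opening and the grip force at its end, in the units of the state.
- r.get_state(): the state, without advancing time (a new reading comes with each control period).
- read_camera(name): name is "side" or "top"; returns a dict with "frame" (420x560x3 uint8, red, green, blue), "K" (3x3 intrinsics, pixels), "extrinsics" (4x4, takes a point from camera to world coordinates). Camera axes: x right, y up, looking along -z (the intrinsics and any distortion apply to the point x, -y, -z); pixel columns grow to the right and rows downward; lengths in m; the calibration is good to about 2 mm. A picture is of the moment at which its call begins. There is no depth.
- ticket.hand_in(): hands the job in; it is judged then, once.
Trained networks look in the newest picture that a camera, given by its name, has taken for a name from the list of things; names that differ only in an ending like _2 or _b are one class to them, and where a whole thing is asked for, a point or a joint stands for the part that bears it (a point fixed in the world has none). Each returns a list of dicts, best first, with "conf" (0 to 1); they miss things now and then, are a little off and sometimes report something else, mostly with a low value. They report only what shows in the picture. A call takes as long as a camera call. They do not tell look-alikes from the thing itself.
- spotter.masks_of(camera, label): "pixels" (420x560 bool, what is visible of it) and "rect" ([left, top, right, bottom] as shares, 0 to 1, of the picture: columns of its width, rows of its height, round what is visible of it).
- spotter.tip_of(camera, label): "at" ([row, column] as shares, 0 to 1, of the picture: columns of its width, rows of its height: a listed point, or the origin of a listed thing).
The state is a dict: "time": time; "joint_pos": joint angles; "qd": joint speeds; "tau": joint torques, N m; "eef_pos": TCP position; "eef_rot": TCP orientation; "ft_force": force on the tool from outside, world axes, zero at the start; "ft_torque": the same for the moment, N m; "grip_width": finger opening in m; "finger_force": force on a finger pad.
Only numpy, scipy, OpenCV 4.12 (cv2) and the standard library are available. Lean on these libraries where they do the work, as an engineer would, in place of code of your own. Each camera call takes 0.05 s, during which the arm holds its last target. There are 200 camera calls.

TASK

A customer has chosen the round copper bell with the flared mouth. Lift it up and off its hook on the display rack, and stand it upright in the middle of the round copper tray, setting it down gently rather than dropping it. Leave the square cowbell and the flat medallion hanging on their hooks.

Things in the scene. Friction and masses are not known exactly. Their poses are not given: they have to be found in the camera images.
- bell_mid (a point): Round copper bell to move: 0.2 kg, 120 mm tall, mouth 64 mm wide. Point: on its axis, 60 mm above its underside. Grasp from above by its stirrup: two upright legs, 32 mm over their outer faces along y (close along y), 10 mm wide, straight from 4 to 47 mm above the point; grip about 33 mm above it. Start: +x runs level along its hook, out of the rack, away from the robot. z: up.
- tray_mid (a point): Round shallow copper tray, 176 mm across, 13 mm high, flat floor about 148 mm across, loose on the table, 0.6 kg. The point is the centre of its inner floor, 5 mm above the table; z is up.
- cowbell_mid (a point): Square-sided copper cowbell, 52 x 52 mm at the mouth, on the same stirrup and hook as the bell; stays hanging. Point: on its axis, 55 mm below the stirrup's inside top, as in the bell. Rack: dark wooden crossbar, top 179 mm above the table, 32 mm behind the axes of the hung pieces, between two posts, with three equal hooks 120 mm apart along y, one piece on each, in any order.
- medallion_mid (a point): Flat round copper medallion, 72 mm wide, 6 mm thick, same stirrup and hook; stays hanging. Point: 58 mm below the stirrup's inside top. Each hook: 6 mm rod, level at 168 mm (its top), then turned up 12 mm, ending 24 mm beyond the piece's axis along +x. To unhook, raise 18 to 35 mm (more: the piece's shoulder meets the rod), go 60 mm or more along +x, then free.
Mind the look-alikes: they are no part of the job. What is shaped like the part that bears bell_mid but purple or red is not meant.

How it is judged (in metres and radians):
On the way:
1. the round bell is held in the fingers, off its hook and clear of everything else (distance of bell_mid from where it was at the start of the episode above 0.06 m and contact force between bell and the fingers above 0.5 N and contact force between bell and rack below 0.01 N and contact force between bell and tray below 0.01 N), for 0.2 s.
At the end, for the whole second after the job is handed in: The round bell stands still and upright (within 10 degrees) on its mouth on the tray's floor, its axis within 30 mm of the tray's centre; the cowbell and the medallion still hang within 40 mm of where they were (horizontal distance between bell_mid and tray_mid below 0.03 m and z of bell_mid in the frame of tray_mid between 0.054 and 0.066 m and angle between bell_mid's own z axis and vertical below 0.17 rad and linear speed of bell below 0.03 m/s and distance of each of cowbell_mid, medallion_mid from where it was at the start of the episode below 0.04 m); the robot touches nothing.
It fails at once if the cowbell or the medallion is taken or knocked off its hook (moved by more than 80 mm) (distance of any of cowbell_mid, medallion_mid from where it was at the start of the episode above 0.08 m).
It fails at once if the bell is dropped (falls free at more than 0.6 m/s, about 20 mm of fall) (linear speed of bell above 0.6 m/s and contact force between bell and the fingers below 0.1 N).
It also fails if it takes over 54 s, if anything falls off the work surface, if the arm or the gripper's body presses on something with over 40 N, if the wrist force passes 120 N, or if a joint passes its speed limit or range.

## Working session

There is one attempt and no reset: what is moved stays moved. The work goes in short steps, Python scripts to look and compute and a tool call to move; the robot and the scene stay as the last step left them, time stands still between calls to the robot, and variables do not carry over. Pictures are saved under pics/ and viewed, at most 10 in all, crops included, and the job is handed in when it is done.

Besides the shell and the picture viewer there is one more tool, called after "Emit:" as name(argument=value, ...) on one line, values as JSON. apply_moves: Moves the arm, as the interface text tells. Its arguments: {"type":"object","properties":{"moves":{"type":"array"},"grip":{"type":"number"},"grip_force":{"type":"number"}},"required":["moves"]}

```bash
mkdir -p pics; cat > h.py <<'E'
import numpy as np, cv2
from cell import r, read_camera, ticket, spotter
def ray(c,px):  # px=(col,row)
    K=np.array(c["K"]);T=np.array(c["extrinsics"])
    d=np.linalg.inv(K)@[px[0],px[1],1]; d=T[:3,:3]@[d[0],-d[1],-d[2]]
    return T[:3,3],d/np.linalg.norm(d)
def tri(a,b):
    (o,d),(p,e)=a,b
    s=np.linalg.lstsq(np.c_[d,-e],p-o,rcond=None)[0]
    x,y=o+s[0]*d,p+s[1]*e
    return (x+y)/2,np.linalg.norm(x-y)
def onz(a,z): o,d=a; return o+d*(z-o[2])/d[2]
def proj(c,P):
    K=np.array(c["K"]);T=np.array(c["extrinsics"]);q=T[:3,:3].T@(np.array(P)-T[:3,3])
    u=K@[q[0],-q[1],-q[2]];return u[:2]/u[2]
E
python3 - <<'E'
from h import *
C={}
for n in("side","top"):
    c=C[n]=read_camera(n); print(n,c.keys(),c["extrinsics"][:3,3] if hasattr(c["extrinsics"],'shape') else c["extrinsics"])
    for l in("bell_mid","tray_mid","cowbell_mid","medallion_mid"):
        print(l,[(np.round(np.array(t["at"])[::-1]*[560,420],1).tolist(),round(t["conf"],2)) for t in spotter.tip_of(n,l)])
    cv2.imwrite(f"pics/{n}0.png",c["frame"][:,:,::-1])
print(r.get_state())
E
```

```text
side dict_keys(['frame', 'K', 'extrinsics']) [ 0.45126971 -0.56204488  0.77396231]
bell_mid [([277.8, 240.2], 0.8), ([248.9, 205.9], 0.72), ([354.1, 251.4], 0.55)]
tray_mid [([234.3, 166.9], 0.66)]
cowbell_mid [([272.7, 293.4], 0.86)]
medallion_mid []
top dict_keys(['frame', 'K', 'extrinsics']) [0.40427583 0.0217865  1.05177182]
bell_mid [([240.4, 187.9], 0.9), ([234.1, 235.3], 0.81), ([327.6, 138.3], 0.65), ([320.8, 218.6], 0.62)]
tray_mid [([140.5, 244.3], 0.58)]
cowbell_mid [([381.8, 230.5], 0.9)]
medallion_mid [([444.3, 247.7], 0.62)]
{'time': 0.5, 'joint_pos': array([ 5.92668501e+01,  1.71860208e+01,  8.71476210e+01,  1.73185075e-03,
        7.56715738e+01, -3.81671492e+00]), 'qd': array([-0.06542162, -0.03534184, -0.08279475,  0.04499081,  0.07896736,
       -0.01745848]), 'tau': array([-8.38577926e-04, -5.31344783e+01, -3.52741241e+01,  7.08350516e-02,
        2.15109723e-02,  1.01795538e-05]), 'eef_pos': array([0.24897881, 0.49040453, 0.30261122]), 'eef_rot': array([-1.79994908e+02, -2.02139688e-03,  1.53083136e+02]), 'ft_force': array([-0.1643587 , -0.96338144, -0.17233477]), 'ft_torque': array([-0.00975862,  0.01228493, -0.00462099]), 'finger_force': 0.0, 'grip_width': 0.09411916634630103}
```

View pics/side0.png

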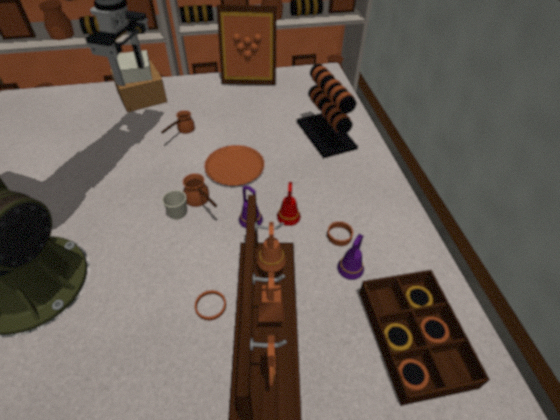

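View pics/top0.png

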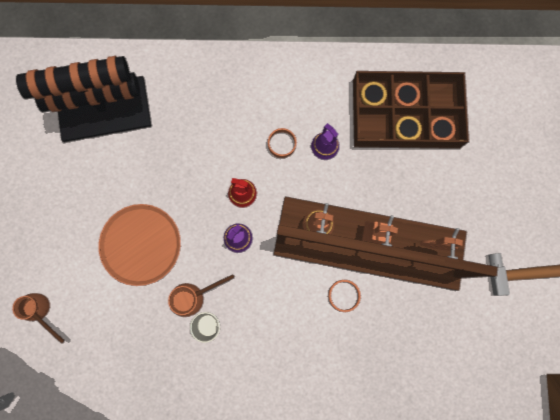

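Side view: the copper bell hangs at about (271,250), the cowbell at (271,300), the medallion at (271,355), and the tray is at (235,166). Look-alikes, side / top pixel:
- Purple: (250,210) / (237,237)
- Red: (289,208) / (241,192)
- Purple: (352,262) / (326,143)

The copper one hanging on the end hook, top (320,220), matches the description. I'll check it in one crop and measure.

```bash
python3 - <<'E'
from h import *
C={n:read_camera(n) for n in("side","top")}
S,T=C["side"],C["top"]
rays=lambda s,t:tri(ray(S,s),ray(T,t))
print("bell",rays((277.8,240.2),(320.8,218.6)),rays((271,250),(320.8,218.6)))
print("cow",rays((272.7,293.4),(381.8,230.5)))
for t in((320.8,218.6),): print("bell z.113",onz(ray(T,t),.113), onz(ray(S,(277.8,240.2)),.113))
print("cow",onz(ray(T,(381.8,230.5)),.113),onz(ray(S,(272.7,293.4)),.113)); print("med",onz(ray(T,(444.3,247.7)),.110))
for m in spotter.masks_of("top","tray_mid")[:2]:
    p=m["pixels"]; ys,xs=np.nonzero(p); (cx,cy),ax,an=cv2.fitEllipse(max(cv2.findContours(p.astype('uint8'),0,1)[0],key=len))
    print("tray top",m["conf"],cx,cy,ax,onz(ray(T,(cx,cy)),.010))
for m in spotter.masks_of("side","tray_mid")[:2]:
    (cx,cy),ax,an=cv2.fitEllipse(max(cv2.findContours(m["pixels"].astype('uint8'),0,1)[0],key=len))
    print("tray side",m["conf"],cx,cy,onz(ray(S,(cx,cy)),.010))
a=cv2.resize(S["frame"][180:390,220:380,::-1],None,fx=2.8,fy=2.8,interpolation=2)
b=cv2.resize(T["frame"][190:300,265:475,::-1],(350,183),interpolation=2)
b=cv2.copyMakeBorder(b,0,a.shape[0]-b.shape[0],0,0,0)
cv2.imwrite("pics/crop.png",np.hstack([a,b]))
E
```

```text
bell (array([ 0.54665703, -0.07410011,  0.11917202]), np.float64(0.01020184975296503)) (array([ 0.54098093, -0.07670108,  0.09321587]), np.float64(0.008589877660702945))
cow (array([ 0.5198142 , -0.19217683,  0.11476572]), np.float64(0.00102959202573383))
bell z.113 [ 0.54240949 -0.07461915  0.113     ] [ 0.55276528 -0.06897723  0.113     ]
cow [ 0.52055144 -0.19258041  0.113     ] [ 0.51947911 -0.19123341  0.113     ]
med [ 0.48889781 -0.3133163   0.11      ]
tray top 0.84 139.52462768554688 244.42283630371094 (79.33102416992188, 82.82638549804688) [0.49754807 0.30076454 0.01      ]
tray side 0.94 234.38856506347656 164.65847778320312 [0.49650396 0.30010411 0.01      ]
```

View pics/crop.png

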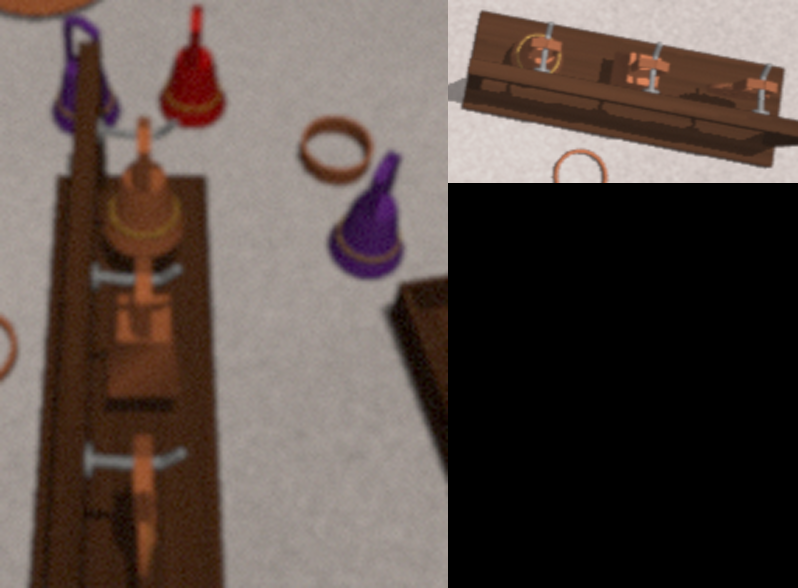

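The crop confirms it: a round, flared copper bell with a gold band on the end hook, crop (143,215), with the square cowbell and the flat medallion below it. I'll refine the position from the stirrup tops.

```bash
python3 - <<'E'
from h import *
S,T=[read_camera(n) for n in("side","top")]
P=[]
for s,t in(((271.1,224),(323.8,218.2)),((271,274),(388.6,227.8)),((271,338),(453.4,241.6))):
    p=tri(ray(S,s),ray(T,t)); P.append(onz(ray(T,t),.172)); print(p,P[-1],onz(ray(S,s),.172))
d=P[0]-P[2]; print(np.linalg.norm(d)/2,"y dir yaw",np.degrees(np.arctan2(-d[0],d[1])))
# hold hypotheses
for x,y in((.544,-.074),(.540,-.078)): print(proj(S,(x,y,.113)),proj(T,(x,y,.113)),proj(S,(x,y,.172)),proj(T,(x,y,.172)))
# rack base edges / bar: contour of dark brown in top
m=(T["frame"].astype(int).sum(2)<230)&(T["frame"][...,0]<110); m[:190]=0;m[300:]=0;m[:,:270]=0;m[:,470:]=0
print(cv2.minAreaRect(max(cv2.findContours(m.astype('uint8'),0,1)[0],key=cv2.contourArea)))
for n,c in(("side",S),("top",T)):
  for m in spotter.masks_of(n,"bell_mid"): print(n,m["conf"],np.round(np.array(m["rect"])*[560,420,560,420],1))
# hook direction: two points of base's far edge in top
a,b=onz(ray(T,(286,197)),.01),onz(ray(T,(467,231)),.01); print(np.degrees(np.arctan2(-(a-b)[0],(a-b)[1])))
E
```

```text
(array([ 0.53590752, -0.07370488,  0.17513464]), np.float64(0.003648443592603233)) [ 0.53452752 -0.07402434  0.172     ] [ 0.53820334 -0.07092298  0.172     ]
(array([ 0.51699936, -0.18983153,  0.17930622]), np.float64(0.0007364239143596711)) [ 0.51831763 -0.19160639  0.172     ] [ 0.51743209 -0.18529547  0.172     ]
(array([ 0.49481787, -0.30555466,  0.17932916]), np.float64(0.0020337594171994915)) [ 0.49454837 -0.30830519  0.172     ] [ 0.49638621 -0.30231847  0.172     ]
0.11883376353085286 y dir yaw -9.684029021893158
[274.14788743 242.68362806] [320.47661955 217.78495355] [274.24780706 224.76887405] [323.75219806 213.05362546]
[272.61465484 244.47243751] [322.54896927 219.85033287] [272.62824877 226.58579567] [325.96217913 215.25031376]
((374.9610595703125, 244.24908447265625), (196.65982055664062, 59.486473083496094), 10.830079078674316)
side 0.92 [259.3 222.1 281.8 272.1]
side 0.87 [277.1 184.3 299.  224.2]
side 0.76 [237.7 184.3 267.3 228.7]
side 0.6 [338.4 234.1 365.3 281.5]
top 0.76 [223.1 224.7 253.7 253.3]
top 0.68 [300.7 207.9 334.6 235.4]
top 0.64 [226.9 181.2 255.3 207.4]
top 0.56 [306.8 123.7 342.  162.6]
-10.130895048803197
```

Emit:
apply_moves(moves=[[-1.7,-1.2,-0.9,-0.2],[-3.4,-2.4,-0.9,-0.4],[-5.1,-3.7,-0.9,-0.6],[-6.8,-4.9,-0.9,-0.8],[-8.5,-6.2,-0.9,-1.0],[-10.2,-7.4,-0.9,-1.2],[-12,-8.6,-0.9,-1.4],[-13.7,-9.9,-0.9,-1.6],[-15.4,-11.1,-0.9,-1.7],[-17.1,-12.4,-0.9,-1.7]], grip=0.36)

```text
time: 2.15
eef_pos: [0.5325, -0.063, 0.3298]
eef_rot: [180.0, 0.0, 170.1]
ft_force: [0.3, 1.1, -0.3]
grip_width: 0.0635
finger_force: 0.0
```

```bash
cat >> h.py <<'E'
def go(P,yaw):
    s=r.get_state();y=np.radians(s["eef_rot"][2]);d=np.array(P)-s["eef_pos"];c,n=np.cos(y),np.sin(y)
    print("units",np.round([(d[0]*c+d[1]*n)/.03,(d[0]*n-d[1]*c)/.03,-d[2]/.03,-((yaw-s["eef_rot"][2]+180)%360-180)/10],2),"t",s["time"],s["eef_pos"].round(4),s["eef_rot"].round(1),s["ft_force"].round(1),s["grip_width"])
E
python3 - <<'E'
from h import *
go((.538,-.073,.33),170)
S,T=[read_camera(n) for n in("side","top")]
a=cv2.resize(S["frame"][130:310,190:370,::-1],None,fx=2.2,fy=2.2,interpolation=2);b=cv2.resize(T["frame"][130:310,240:420,::-1],None,fx=2.2,fy=2.2,interpolation=2)
cv2.imwrite("pics/app.png",np.hstack([a,b]))
E
```

```text
units [-0.24 -0.3  -0.01  0.01] t 2.15 [ 0.5325 -0.063   0.3298] [180.    0.  170.1] [ 0.3  1.1 -0.3] 0.06348696745173145
```

View pics/app.png

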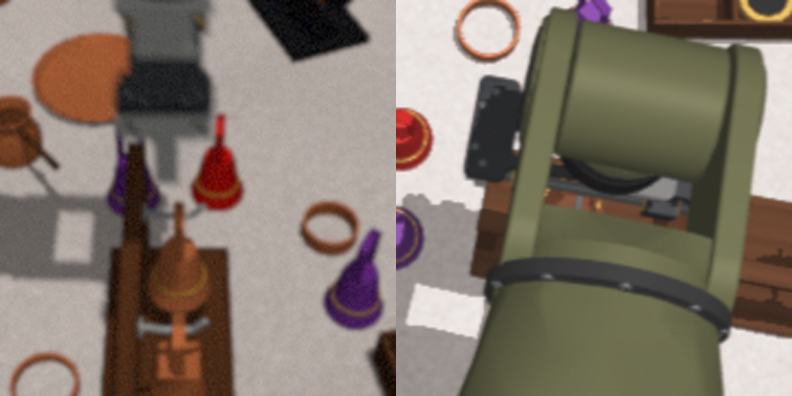

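Side crop: the fingers are above and behind the bell, whose stirrup is at crop (180,215). The arm had not settled yet, so I'll settle it and descend part way.

Emit:
apply_moves(moves=[[0,0,0,0],[0,0,0,0],[0,0,1,0],[0,0,2,0],[0,0,2.0,0],[0,0,2.0,0]])

```text
time: 3.0
eef_pos: [0.5321, -0.0604, 0.2711]
eef_rot: [180.0, 0.1, 170.1]
ft_force: [0.8, 0.1, 0.0]
grip_width: 0.0638
finger_force: 0.0
```

```bash
python3 - <<'E'
from h import *
go((.538,-.073,.224),169.8)
S=read_camera("side")
s=r.get_state();p=s["eef_pos"]
for k in((0,0,-.097),(.0055,.0315,-.097),(-.0055,-.0315,-.097)): print("tip proj",proj(S,p+np.array(k)))
f=cv2.resize(S["frame"][170:290,210:330,::-1],None,fx=5,fy=5,interpolation=2)
cv2.imwrite("pics/mid.png",f)
E
```

```text
units [-0.26 -0.38  1.57  0.03] t 3.0 [ 0.5321 -0.0604  0.2711] [1.800e+02 1.000e-01 1.701e+02] [0.8 0.1 0. ] 0.06380493950354965
tip proj [267.24382032 219.77050566]
tip proj [267.26405122 207.88691453]
tip proj [267.22245945 232.3178348 ]
```

View pics/mid.png

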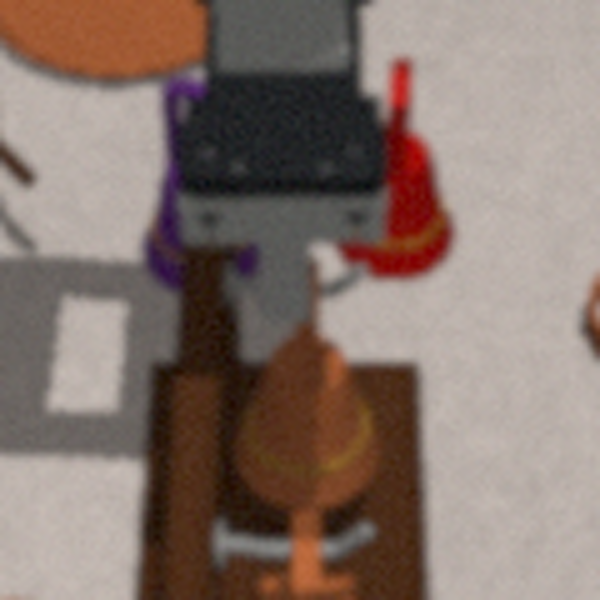

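The fingers are about 4 px (roughly 6–10 mm) behind the stirrup in x, which agrees with the computed correction. I'll correct, descend and close.

Emit:
apply_moves(moves=[[-0.25,-0.4,0,0],[-0.25,-0.4,0,0],[-0.25,-0.4,0.5,0],[-0.25,-0.4,1.0,0],[-0.25,-0.4,1.55,0],[-0.25,-0.4,1.55,0],[-0.25,-0.4,1.55,0]])

```text
time: 3.92
eef_pos: [0.5374, -0.0741, 0.2234]
eef_rot: [-180.0, 0.0, 170.1]
ft_force: [0.2, 0.2, 1.8]
grip_width: 0.064
finger_force: 0.0
```

```bash
python3 - <<'E'
from h import *
go((.538,-.073,.224),169.8)
S=read_camera("side")
f=cv2.resize(S["frame"][170:290,210:330,::-1],None,fx=5,fy=5,interpolation=2)
cv2.imwrite("pics/down.png",f)
E
```

```text
units [-0.01  0.04 -0.02  0.03] t 3.925 [ 0.5374 -0.0741  0.2234] [-180.     0.   170.1] [0.2 0.2 1.8] 0.06400013022266594
```

View pics/down.png

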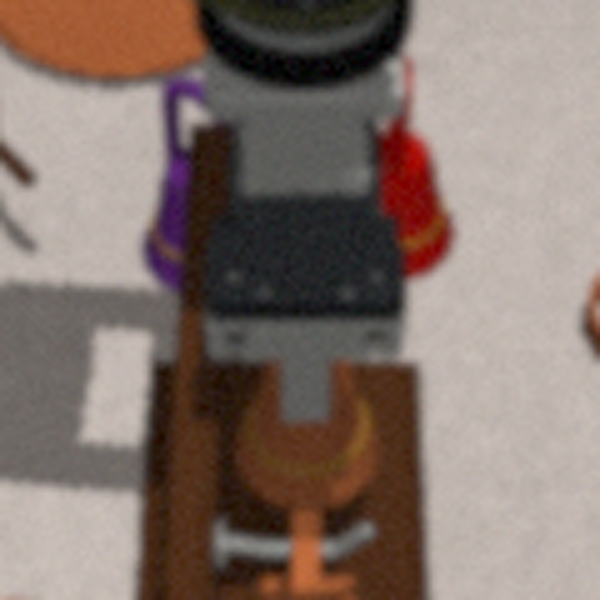

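The finger (column 306) is now centred on the bell's axis (about 306). Closing.

Emit:
apply_moves(moves=[[0,0,0,0],[0,0,0,0],[0,0,0,0],[0,0,0,0],[0,0,0,0],[0,0,0,0]], grip=-0.5, grip_force=25)

```text
time: 4.72
eef_pos: [0.5373, -0.0742, 0.2233]
eef_rot: [-180.0, 0.0, 170.1]
ft_force: [-1.1, -1.9, 1.8]
grip_width: 0.0315
finger_force: 25.0
```

Emit:
apply_moves(moves=[[0,0,-0.3,0],[0,0,-0.6,0],[0,0,-0.9,0],[0,0,-0.9,0]])

```text
time: 5.22
eef_pos: [0.5374, -0.0741, 0.2511]
eef_rot: [-180.0, 0.1, 170.1]
ft_force: [0.0, 0.2, -2.9]
grip_width: 0.0318
finger_force: 25.0
```

```bash
python3 - <<'E'
from h import *
S=read_camera("side")
for s in((352,272),(340,270)): print("purple base",onz(ray(S,s),.005))
go((.538,-.073,.224),169.8)
T=read_camera("top")
print("purple top base",onz(ray(T,(326,148)),.01),onz(ray(T,(326,161)),.0),"red",onz(ray(T,(242,193)),.03),"purple2",onz(ray(T,(237,238)),.03))
E
```

```text
purple base [ 0.72032026 -0.10965655  0.005     ]
purple base [ 0.6946292  -0.09935117  0.005     ]
units [-0.02  0.04  0.88  0.03] t 5.275 [ 0.5372 -0.0741  0.2504] [180.    0.  170.1] [-0.7 -0.1 -2.8] 0.031838756436980066
purple top base [ 0.71520518 -0.09756806  0.01      ] [ 0.68830016 -0.0984925   0.        ] red [0.60765928 0.08432926 0.03      ] purple2 [0.51151078 0.09268002 0.03      ]
```

Emit:
apply_moves(moves=[[-0.5,0,0,0],[-1.0,0,0,0],[-1.5,0,0,0],[-2.0,0,0,0],[-2.5,0,0,0],[-2.5,0,0,0],[-2.5,0,-1,0],[-2.5,0,-2.2,0],[-2.5,0,-3.4,0],[-2.5,0,-4.6,0]])

```text
time: 6.58
eef_pos: [0.6104, -0.0868, 0.3891]
eef_rot: [180.0, -0.0, 170.1]
ft_force: [0.5, 0.7, -3.0]
grip_width: 0.0319
finger_force: 25.0
```

```bash
python3 - <<'E'
from h import *
go((.497,.300,.39),169.8)
E
```

```text
units [ 5.94 12.05 -0.03  0.03] t 6.575 [ 0.6104 -0.0868  0.3891] [180.   -0.  170.1] [ 0.5  0.7 -3. ] 0.031920782215553355
```

Emit:
apply_moves(moves=[[0.4,0.8,0,0],[1.1,2.2,0,0],[1.8,3.6,0,0],[2.5,5.0,0,0],[3.2,6.4,0,0],[3.9,7.8,0,0],[4.6,9.2,0,0],[5.3,10.6,0,0],[5.7,11.6,0,0],[5.95,12.05,0,0]])

```text
time: 7.82
eef_pos: [0.4966, 0.3009, 0.3878]
eef_rot: [-180.0, -0.0, 170.2]
ft_force: [-0.9, 0.0, -2.9]
grip_width: 0.032
finger_force: 25.0
```

Emit:
apply_moves(moves=[[0,0,0,0],[0,0,1,0],[0,0,2.2,0],[0,0,3.4,0],[0,0,4.6,0],[0,0,5.0,0],[0,0,5.0,0]])

```text
time: 8.7
eef_pos: [0.4979, 0.2992, 0.2385]
eef_rot: [-180.0, -0.0, 170.0]
ft_force: [-0.2, -0.3, -2.4]
grip_width: 0.032
finger_force: 25.0
```

```bash
python3 - <<'E'
from h import *
go((.497,.300,.176),169.8)
S=read_camera("side")
p=r.get_state()["eef_pos"]; print("expected bell_mid px",proj(S,p-[0,0,.111]),[ (np.round(np.array(t["at"])[::-1]*[560,420],1),t["conf"]) for t in spotter.tip_of("side","bell_mid")])
cv2.imwrite("pics/tray.png",cv2.resize(S["frame"][90:220,160:310,::-1],None,fx=4,fy=4,interpolation=2))
E
```

```text
units [0.03 0.02 2.08 0.02] t 8.7 [0.4979 0.2992 0.2385] [-180.   -0.  170.] [-0.2 -0.3 -2.4] 0.03201078338971019
expected bell_mid px [231.79114698 131.49132464] [(array([356.9, 253.6]), 0.95), (array([234. , 129.3]), 0.93), (array([250.3, 202.8]), 0.83), (array([287. , 203.4]), 0.68)]
```

View pics/tray.png

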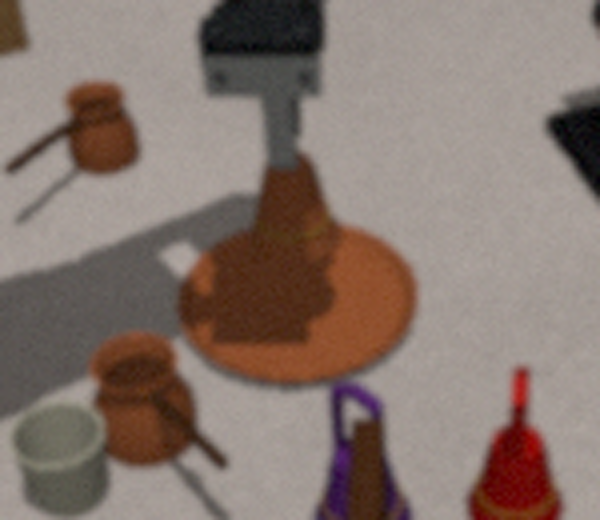

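The bell is held upright over the tray, whose centre is at crop (298,303). I'll lower it and finish in small steps against the force reading.

Emit:
apply_moves(moves=[[0,0,0.7,0],[0,0,1.3,0],[0,0,1.7,0],[0,0,1.9,0],[0,0,1.95,0],[0,0,1.95,0],[0,0,1.95,0]])

```text
time: 9.68
eef_pos: [0.4976, 0.2999, 0.1801]
eef_rot: [180.0, 0.0, 170.1]
ft_force: [-0.6, -0.5, -2.2]
grip_width: 0.0317
finger_force: 25.0
```

Emit:
apply_moves(moves=[[0,0,0.05,0],[0,0,0.1,0],[0,0,0.1,0],[0,0,0.1,0]])

```text
time: 10.18
eef_pos: [0.4975, 0.2998, 0.1766]
eef_rot: [-180.0, -0.0, 170.1]
ft_force: [-0.4, 0.4, -3.0]
grip_width: 0.0317
finger_force: 25.0
```

Emit:
apply_moves(moves=[[0,0,0.04,0],[0,0,0.04,0],[0,0,0.04,0]])

```text
time: 10.55
eef_pos: [0.4975, 0.2998, 0.1755]
eef_rot: [-180.0, -0.0, 170.1]
ft_force: [0.5, 1.1, -3.1]
grip_width: 0.0315
finger_force: 25.0
```

Emit:
apply_moves(moves=[[0,0,0.03,0],[0,0,0.03,0],[0,0,0.03,0]])

```text
time: 10.92
eef_pos: [0.4976, 0.2999, 0.1749]
eef_rot: [180.0, 0.0, 170.1]
ft_force: [-0.6, -0.3, 4.4]
grip_width: 0.0319
finger_force: 25.0
```

The force jumped from -3.1 to +4.4 N, so the bell is on the tray floor. Releasing.

Emit:
apply_moves(moves=[[0,0,0,0],[0,0,0,0],[0,0,0,0],[0,0,0,0],[0,0,0,0]], grip=0.3)

```text
time: 11.55
eef_pos: [0.4975, 0.2999, 0.1745]
eef_rot: [180.0, 0.0, 170.1]
ft_force: [-0.0, 0.3, 0.9]
grip_width: 0.0613
finger_force: 0.0
```

Emit:
apply_moves(moves=[[0,0,-0.4,0],[0,0,-1,0],[0,0,-2,0],[0,0,-3,0],[0,0,-4,0],[0,0,-5,0],[0,0,-5,0],[0,0,-5,0]])

```text
time: 12.55
eef_pos: [0.4973, 0.2997, 0.3244]
eef_rot: [-180.0, -0.0, 170.1]
ft_force: [-0.5, 0.7, -0.1]
grip_width: 0.061
finger_force: 0.0
```

```bash
python3 - <<'E'
from h import *
go((.497,.300,.176),169.8)
S=read_camera("side")
print(proj(S,(.4975,.3,.065)),[ (np.round(np.array(t["at"])[::-1]*[560,420],1),t["conf"]) for t in spotter.tip_of("side","bell_mid")])
cv2.imwrite("pics/end.png",S["frame"][:,:,::-1])
E
```

```text
units [0.01 0.01 4.95 0.03] t 12.55 [0.4973 0.2997 0.3244] [-180.    -0.   170.1] [-0.5  0.7 -0.1] 0.06103764325372806
[233.33054529 149.85956902] [(array([356.1, 254.5]), 0.97), (array([289.9, 201.6]), 0.89), (array([235.1, 150. ]), 0.62), (array([250.7, 204.2]), 0.59)]
```

View pics/end.png

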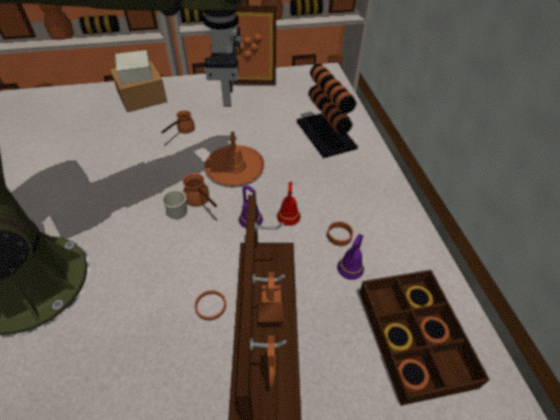

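The bell stands upright in the middle of the tray at (235,150). The cowbell (271,300) and medallion (271,355) still hang, and the gripper is clear.

```bash
python3 -c "
from cell import ticket
print(ticket.hand_in())"
```

```text
the job is handed in; nothing more can be done
None
```

The round copper bell stands upright in the middle of the tray, the cowbell and medallion still hang on their hooks, and the job was handed in at about 12.6 s of the 54 s; the hand-in call returned no verdict.

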